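Pull a snug control cap with a puller

ROBOT

A 7-joint arm with a two-finger parallel gripper is mounted at the origin on a cart in front of the work surface, level with it; the furniture and walls round the work are solid. World frame = base frame: x ahead of the robot, y to its left, z up, the work surface at z = 0. Lengths are in mm, angles in rad, forces in N, time in s.
With the tool pointing down it reaches from about 425 to 875 mm from the base axis. Payload 4.7 kg.
Tool frame: the origin (TCP) lies at the very end of the fingers, on their centre line; the grasp point (between the pads) lies 19 mm behind it; z points along the fingers, y is the line along which they close (so a half turn about z gives the same grasp; the last joint's range is limited). The gripper opens to 85 mm and grips with 20 to 120 N. Pads are 22 mm wide; open, the fingers measure 114 mm over their backs; the gripper's body (76 mm by 85 mm) begins 54 mm behind the grasp point. The pads swing forward as they close: fully open they stand 13 mm farther back than shut.
Start: joints at [1.119, 0.321, -0.07, 1.45, 0.023, 1.371, -0.057], TCP at [291.924, -580.78, 231.349] pointing down, gripper open.
Joint ranges: [-2.86, 2.86], [-0.3, 2.09], [-1.38, 1.24], [0.06, 2.45], [-1.56, 4.7], [0.09, 2.05], [-2.69, 2.69]. Speed limits (rad/s): [2.57, 2.57, 3.14, 3.14, 3.14, 3.14, 3.14].

INTERFACE

Orientations are given as a unit quaternion [w, x, y, z].
In Python, from cell import * gives the robot as it stands. Calls block until the motion is done:
- move_ptp(position, orientation): joint-space move of the TCP to a pose.
- line_to(position, attitude=None, max_speed=150): straight line of the TCP; attitude=None keeps the orientation; max_speed is the mean speed in mm/s.
- move_joints(angles): joint-space move.
- grip(opening, grasp_force=None): finger opening in mm; grasp_force is the grip in N (None keeps the last); returns when the fingers have stopped.
- sleep(seconds).
- ik(position, orientation): joint angles nearest the present ones, or None.
- get_state(): the state.
- capture(name): name is "side" or "top"; returns a dict with "img" (420x560x3 uint8, red, green, blue), "K" (3x3 intrinsics, pixels), "extrinsics" (4x4, takes a point from world to camera coordinates). Camera axes: x right, y down, z forward; pixel columns grow to the right and rows downward; lengths in mm; the calibration is good to about 2 mm. A picture is of the moment at which its call begins. There is no depth.
A pose or a line that the arm cannot do raises MotionError and nothing moves.
- sign_off(): hands the job in; it is judged then, once.
The state is a dict: "clock": time; "joint_positions": joint angles; "qd": joint speeds; "joint_efforts": joint torques, N m; "position": TCP position; "ee_rot": TCP orientation; "contact_force": force on the tool from outside, world axes, zero at the start; "ft_torque": the same for the moment, N m; "gripper_width": finger opening in mm; "grasp_force": force on a finger pad.
Only numpy, scipy, OpenCV 4.12 (cv2) and the standard library are available. Lean on these libraries where they do the work, as an engineer would, in place of code of your own. Each camera call takes 0.05 s, during which the arm holds its last target. There are 200 camera calls.

TASK

The control box's panel has to be cleaned under its snug push-on cap. Take the steel puller by its handle, slide its two feet gently along the panel under the cap's rim until you feel its depth stop press lightly but surely against the rim, and then pull straight up until the cap pops off; then stand the puller upright in the steel tray with the cap still sitting in it, and let go. Keep the fingers off the cap, do not force anything, and leave the other things alone.

Things in the scene. Friction and masses are not known exactly. Their poses are not given: they have to be found in the camera images.
- control_box: White box, fixed, 190 (x) x 130 (y) mm; +x points to the side with the black display. Origin: centre of the underside of its feet, 60 mm below the level grey panel. It stands 0 to 12 mm above the bench on levelling screws, so the panel's height differs each time. The panel is a plate on stiff rubber mounts: it gives 1 mm under 20 N. The cap is on it, 25 mm from the centre towards +x; the panel is bare from there to its edge 118 mm towards -x.
- stem_base (a point): Centre of the top of the aluminium boss (22 mm across, 6 mm above the panel), axes as the box's; the underside of the seated cap's rim rests here. A steel stem 14 mm across rises 15 mm above it inside the cap. Two spring balls in the stem hold the cap; they give way at an upward pull of about 6 to 14 N, and the cap is clear of the stem after rising 16 mm.
- cap_rim (a point): Centre of the underside of the rim of the cap (z up along its axis). Seated, there is a 6 mm high gap between rim and panel all round the boss. Come from the bare (-x) side of the panel. A push of 3 to 8 N on the rim is a light but sure one; over 10 N is forcing it, and so is over 15 N on the panel.
- cap: Black round push-on cap, 25 g, 23 mm high: rim 42 mm across and 4 mm thick at the bottom, above it a ribbed knob 33 mm across. Origin as cap_rim.
- puller_handle (a point): Centre of the puller's upright grey handle, 79 mm above the underside of its feet. The handle is 18 mm thick along the puller's x, 32 mm wide along its y and 58 mm high; 50 to 108 mm above the feet's underside. At the start the puller stands upright on the bench, its depth stop towards the robot.
- puller: Steel puller, about 170 g; origin on the handle's axis, level with the underside of its feet. Two leg plates, inner faces 48 mm apart in y, x = -40 to +20, joined 42 mm up by a bridge. Open at +x, the way it slides onto the cap. Between the legs at the -x end a clamped depth stop, a plate from 6 mm up: its front face is set somewhere from x = -34 to -22 mm, each time otherwise: feel for it.
- puller_seat (a point): On the handle's axis, level with the top of the feet (3 mm above their underside): the rim sits here, or up to 13 mm towards -x as the stop is set. Axes as the puller's. Each leg's foot turns inwards, 3 mm thick, x = -40 to +20 mm, 29 mm free between the two feet; its last 2.5 mm at +x is a lip 4.5 mm high over the underside that stops the cap sliding off and must pass under the rim.
- tray_floor (a point): Middle of the inner floor, 3 mm above the bench, of an open fixed steel tray; outside 170 (x) x 150 (y) mm, inside 164 x 144 mm, rim 21 mm above the bench.
- tape_roll: Roll of tape lying flat, 96 mm across, 25 mm high; origin centre of underside. Bystander.
- amber_bottle: Amber bottle, 54 mm across, 105 mm high; origin centre of underside. Bystander.
- jar_b: Jar, 63 mm across, 72 mm high; origin centre of underside. Bystander.
- small_bottle: Small amber bottle, 43 mm across, 88 mm high; origin centre of underside. Bystander.
There are look-alikes about, which are no part of the job. What is shaped like the puller but blue is not meant.

How it is judged (in metres and radians):
On the way, in this order (a step that is already met when the one before it is completed fails the run):
1. the puller is lifted while the cap is still seated (height (world z) of puller_seat above 0.025 m and distance between cap_rim and stem_base below 0.004 m), for 0.1 s.
2. the puller's feet lie under the rim of the still seated cap without lifting it, the depth stop pressing on the rim with over 2 N (contact force between puller and cap above 2 N and x of cap_rim in the frame of puller_seat between -0.017 and 0.005 m and y of cap_rim in the frame of puller_seat between -0.004 and 0.004 m and z of puller_seat in the frame of cap_rim between -0.006 and -0.0017 m and distance between cap_rim and stem_base below 0.004 m), for 0.1 s.
3. the cap has been pulled straight up clear of the stem, sitting in the puller (z of cap_rim in the frame of stem_base between 0.017 and 0.2 m and horizontal distance between cap_rim and stem_base below 0.02 m and angle between cap_rim's own z axis and vertical below 0.25 rad and x of cap_rim in the frame of puller_seat between -0.017 and 0.005 m and y of cap_rim in the frame of puller_seat between -0.006 and 0.006 m and z of cap_rim in the frame of puller_seat between -0.003 and 0.004 m), for 0.1 s.
At the end, for the whole second after the job is handed in: The puller stands upright (within 0.15 rad) with its feet on the tray's floor, released and at rest, and the cap sits level in it, on its feet between the lips and the depth stop (x of puller_seat in the frame of tray_floor between -0.065 and 0.065 m and y of puller_seat in the frame of tray_floor between -0.055 and 0.055 m and z of puller_seat in the frame of tray_floor between -0.002 and 0.008 m and angle between puller_seat's own z axis and vertical below 0.15 rad and x of cap_rim in the frame of puller_seat between -0.017 and 0.005 m and y of cap_rim in the frame of puller_seat between -0.006 and 0.006 m and z of cap_rim in the frame of puller_seat between -0.003 and 0.004 m and angle between cap_rim's own z axis and vertical below 0.2 rad and linear speed of each of puller, cap below 0.02 m/s); the robot touches nothing.
It fails at once if the fingers touch the cap with more than 1 N (contact force between the fingers and cap above 1 N).
It fails at once if the puller is pressed on the control box with more than 20 N (contact force between puller and control_box above 20 N).
It fails at once if the puller is pushed against the cap with more than 12 N while its feet are still below the rim, not lifting (contact force between puller and cap above 12 N and z of puller_seat in the frame of cap_rim below -0.0017 m).
It fails at once if the puller pushes or pulls the cap with more than 25 N (contact force between puller and cap above 25 N).
It fails at once if a bystander (tape roll, bottles or jar) is moved more than 30 mm (distance of any of tape_roll, amber_bottle, jar_b, small_bottle from where it was at the start of the episode above 0.03 m).
It also fails if it takes over 64 s, if anything falls off the work surface, if the arm or the gripper's body presses on something with over 40 N, if the wrist force passes 120 N, or if a joint passes its speed limit or range.

## Working session

There is one attempt and no reset: what is moved stays moved. The work goes in short steps, each a Python script; the robot and the scene stay as the last script left them, time stands still between calls to the robot, and variables do not carry over. Pictures are saved under pics/ and viewed, at most 10 in all, crops included, and the job is handed in when it is done.

```bash
ls; mkdir -p pics; python3 - <<'E'
from cell import *
import cv2,numpy as np
for n in("side","top"):
    c=capture(n); cv2.imwrite(f"pics/{n}0.png",c["img"][:,:,::-1]); np.savez(f"{n}0.npz",**c)
    print(n,c["K"].round(1).tolist(),c["extrinsics"].round(3).tolist())
s=get_state();print(s["clock"],s["contact_force"],s["ee_rot"],s["position"])
E
```

```text
pics
side [[460.4, 0.0, 279.6], [0.0, 460.4, 208.9], [0.0, 0.0, 1.0]] [[-0.994, -0.109, -0.012, 549.679], [-0.063, 0.655, -0.753, 148.352], [0.09, -0.748, -0.658, 1485.682], [0.0, 0.0, 0.0, 1.0]]
top [[385.2, 0.0, 277.4], [0.0, 385.2, 208.6], [0.0, 0.0, 1.0]] [[0.025, -1.0, 0.013, -99.308], [-0.989, -0.027, -0.146, 581.256], [0.147, -0.009, -0.989, 1741.98], [0.0, 0.0, 0.0, 1.0]]
0.1 [-0.15288288  0.40153012 -0.19068689] [-8.08770945e-04  9.72992791e-01  2.30833978e-01 -2.20475816e-04] [ 291.71237719 -580.32883435  230.34944594]
```

View pics/side0.png

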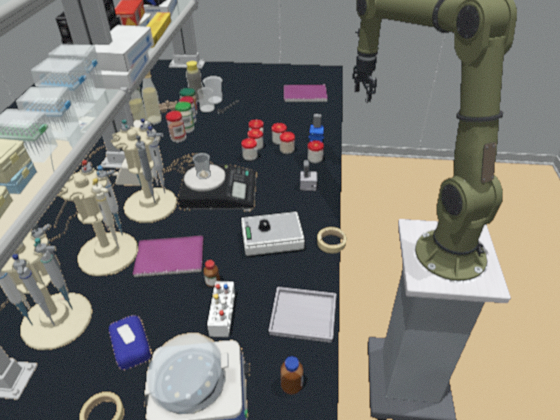

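View pics/top0.png

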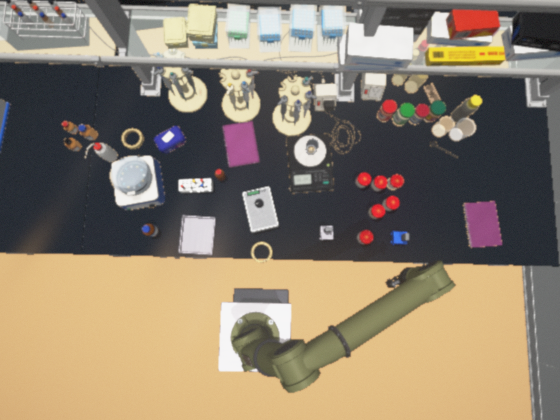

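Side view: box at (272,233) with its cap at (265,226), steel puller (308,178), tray (304,314). The blue look-alike is at (317,128). In the top view they are at (260,208), (326,232) and (197,235). Next I'll zoom in.

```bash
python3 - <<'E'
import cv2,numpy as np
def crop(n,x,y,w,h,s): return cv2.resize(cv2.imread(f"pics/{n}0.png")[y:y+h,x:x+w],None,fx=s,fy=s,interpolation=cv2.INTER_CUBIC)
a=crop("side",235,205,80,55,5); b=crop("top",235,180,80,55,5)
c=crop("side",290,155,40,37,7.5)[:275,:300]; d=crop("top",308,218,40,37,7.5)[:275,:300]
cv2.imwrite("pics/zoom.png",np.vstack([np.hstack([a,c]),np.hstack([b,d])]))
E
```

```text
(no output)
```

View pics/zoom.png

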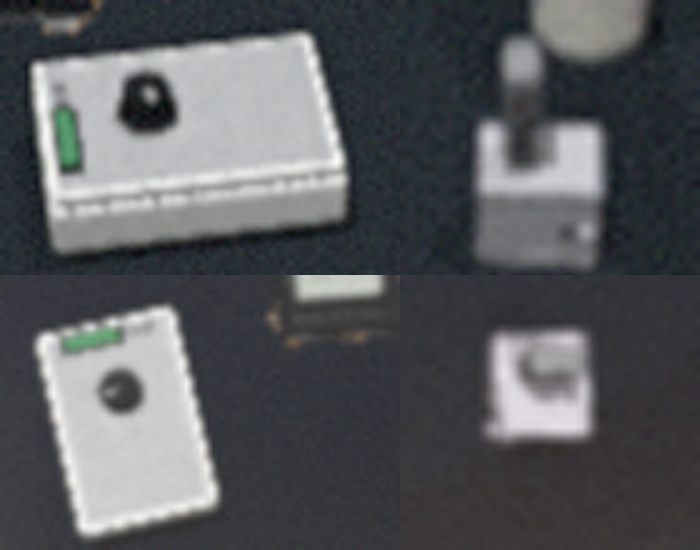

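Zooms: the box is white, with its green display at the far end and the dark cap at side (264,225) and top (259,203). The puller's plate is at side (308,184), with the handle top at side (307,163).

```bash
cat > vis.py <<'E'
import numpy as np,cv2
def cam(c): 
    E=c["extrinsics"];R=E[:3,:3];return c["K"],R,E[:3,3]
def ray(c,uv):
    K,R,t=cam(c); d=R.T@np.linalg.solve(K,[*uv,1.]); return -R.T@t,d/np.linalg.norm(d)
def plane(c,uv,z):
    o,d=ray(c,uv); return o+d*(z-o[2])/d[2]
def tri(c1,p1,c2,p2):
    o1,d1=ray(c1,p1);o2,d2=ray(c2,p2)
    s=np.linalg.lstsq(np.c_[d1,-d2],o2-o1,rcond=None)[0]
    a,b=o1+s[0]*d1,o2+s[1]*d2; return (a+b)/2,np.linalg.norm(a-b)
def proj(c,p):
    K,R,t=cam(c);q=K@(R@np.asarray(p,float)+t);return q[:2]/q[2]
def biggest(m,roi):
    x,y,w,h=roi; k=np.zeros(m.shape,np.uint8);k[y:y+h,x:x+w]=m[y:y+h,x:x+w].astype(np.uint8)
    cs=cv2.findContours(k,cv2.RETR_EXTERNAL,cv2.CHAIN_APPROX_NONE)[0]
    return max(cs,key=cv2.contourArea)
E
python3 - <<'E'
from vis import *
S=dict(np.load("side0.npz"));T=dict(np.load("top0.npz"))
g=lambda c:c["img"].astype(int).max(2)
for n,c in(("S",S),("T",T)): print(n,"cam",ray(c,(0,0))[0].round())
# box
ct=biggest(g(T)>115,(236,180,50,60)); r=cv2.minAreaRect(ct); q=cv2.boxPoints(r); print("box top",r)
for z in(60,72):print([plane(T,p,z).round(1).tolist() for p in q])
cs=biggest(g(S)>95,(238,208,70,50)); qs=cv2.approxPolyDP(cs,4,True)[:,0]; print("box side poly",qs.tolist())
# cap: dark blob inside the box
def dark(c,roi):
    m=g(c)<105; cc=biggest(m,roi); M=cv2.moments(cc); return cc,np.array([M["m10"],M["m01"]])/M["m00"]
cc,pt=dark(T,(250,195,18,18)); print("cap T",pt,cv2.boundingRect(cc))
cc,psd=dark(S,(254,215,20,20)); print("cap S",psd,cv2.boundingRect(cc))
print("tri cap",tri(S,psd,T,pt))
# puller
pc=biggest(g(T)>100,(312,220,26,24)); print("pul T",cv2.minAreaRect(pc))
for z in(42,45):print([plane(T,p,z).round(1).tolist() for p in cv2.boxPoints(cv2.minAreaRect(pc))])
print("handle top side",plane(S,(307,162),108),)
# tray
tc=biggest(g(T)>110,(175,210,45,50)); r=cv2.minAreaRect(tc);print("tray",r,[plane(T,p,21).round(1).tolist() for p in cv2.boxPoints(r)])
E
```

```text
S cam [ 422. 1074. 1096.]
T cam [ 322.  -68. 1809.]
box top ((259.91949462890625, 208.66200256347656), (42.20125961303711, 29.462129592895508), 76.60750579833984)
[[656.0, 87.6, 60.0], [691.9, -43.7, 60.0], [502.1, -93.7, 60.0], [467.5, 35.8, 60.0]]
[[653.7, 86.5, 72.0], [689.3, -43.9, 72.0], [500.9, -93.5, 72.0], [466.5, 35.1, 72.0]]
box side poly [[297, 212], [242, 217], [245, 253], [302, 248]]
cap T [259.15384615 202.87692308] (255, 199, 8, 8)
cap S [263.97477477 225.56036036] (259, 220, 11, 12)
tri cap (array([6.02882065e+02, 1.92655920e-01, 7.54052145e+01]), np.float64(0.04867389006151405))
pul T ((326.0, 232.0), (14.0, 14.0), 90.0)
[[512.5, -277.8, 42.0], [514.2, -342.6, 42.0], [449.6, -342.8, 42.0], [447.9, -278.5, 42.0]]
[[512.2, -277.5, 45.0], [513.9, -342.1, 45.0], [449.4, -342.4, 45.0], [447.7, -278.1, 45.0]]
handle top side [ 484.94856831 -319.88861643  108.        ]
tray ((196.5825653076172, 234.5506591796875), (35.04167938232422, 39.286529541015625), 4.969740867614746) [[369.7, 370.5, 21.0], [551.6, 366.2, 21.0], [541.7, 202.8, 21.0], [360.0, 209.6, 21.0]]
```

```bash
cat >> vis.py <<'E'
def quat(yaw,flip=0):  # tool down, tool y along direction yaw (deg)
    th=np.radians(yaw+90+180*flip)/2; return [0.,float(np.cos(th)),float(np.sin(th)),0.]
E
python3 - <<'E'
from vis import *
from cell import *
S=dict(np.load("side0.npz"));T=dict(np.load("top0.npz"))
print("handle top",tri(S,(306.3,162.5),T,(328,228.7)), plane(T,(328,228.7),108))
def edges(c,roi,thr,z):
    x,y,w,h=roi;f=8; im=cv2.resize(c["img"][y:y+h,x:x+w].max(2),None,fx=f,fy=f,interpolation=cv2.INTER_CUBIC)
    k=biggest(im>thr,(0,0,w*f,h*f))[:,0].astype(float); k=(k+.5)/f-.5+[x,y]
    P=np.array([plane(c,p,z)[:2] for p in k]); r=cv2.minAreaRect(P.astype(np.float32)); q=cv2.boxPoints(r)
    print("rect",r)
    for i in range(4):
        a,b=q[i],q[(i+1)%4];u=(b-a)/np.linalg.norm(b-a);n=np.array([-u[1],u[0]])
        s=(P-a)@u;L=np.linalg.norm(b-a);m=(abs((P-a)@n)<6)&(s>.15*L)&(s<.85*L)
        vx,vy,px,py=cv2.fitLine(P[m].astype(np.float32),cv2.DIST_HUBER,0,.01,.01).ravel();print(L.round(),"ang",np.degrees(np.arctan2(vy,vx)).round(1),"pt",px.round(1),py.round(1))
edges(T,(236,180,50,60),110,64)
edges(T,(312,220,26,24),100,43)
edges(T,(175,210,45,50),105,21)
for y in(0,14):
  for f in(0,1):
    for p in([490,-315,160],[560,-15,160],[450,290,160]):print(y,f,p,None if (j:=ik(p,quat(y,f))) is None else np.round(j,2))
E
```

```text
handle top (array([ 488.20335445, -309.36456373,  113.21201147]), np.float64(2.47042767555101)) [ 489.95846549 -310.15631422  108.        ]
rect ((578.3368530273438, -3.4369583129882812), (196.7709197998047, 136.8032684326172), 14.86241626739502)
137.0 ang -75.0 pt 481.6 -19.6
197.0 ang 14.8 pt 603.6 -66.6
137.0 ang -74.4 pt 673.1 18.0
197.0 ang 14.9 pt 560.7 61.5
rect ((479.8364562988281, -309.92462158203125), (68.67020416259766, 68.1559829711914), 3.233776807785034)
68.0 ang -88.5 pt 446.8 -313.7
69.0 ang 4.2 pt 478.8 -342.6
68.0 ang -84.8 pt 512.9 -305.0
69.0 ang 2.4 pt 478.9 -280.0
rect ((454.4774475097656, 286.7442932128906), (164.21946716308594, 184.80201721191406), 87.50128936767578)
185.0 ang -1.7 pt 450.6 206.5
164.0 ang 87.8 pt 545.2 282.9
185.0 ang -2.7 pt 457.2 367.0
164.0 ang 86.9 pt 364.4 291.0
0 0 [490, -315, 160] [ 0.87  0.25 -0.39  1.71  0.1   1.21  0.45]
0 0 [560, -15, 160] [ 0.57  0.24 -0.67  1.75  0.16  1.21 -0.14]
0 0 [450, 290, 160] [ 0.49  0.42 -1.33  1.8   0.43  1.27 -0.96]
0 1 [490, -315, 160] [ 0.58  0.23 -0.06  1.72  0.01  1.2  -2.63]
0 1 [560, -15, 160] None
0 1 [450, 290, 160] [ 0.4   0.32 -1.17  1.8   0.31  1.23  2.28]
14 0 [490, -315, 160] [ 0.89  0.25 -0.42  1.7   0.11  1.21  0.69]
14 0 [560, -15, 160] [ 0.58  0.24 -0.68  1.75  0.16  1.21  0.1 ]
14 0 [450, 290, 160] [ 0.49  0.41 -1.33  1.8   0.42  1.27 -0.71]
14 1 [490, -315, 160] [ 0.6   0.23 -0.09  1.71  0.02  1.2  -2.39]
14 1 [560, -15, 160] [-0.93  0.29  1.07  1.8  -0.27  1.21 -2.68]
14 1 [450, 290, 160] [ 0.4   0.32 -1.17  1.8   0.31  1.23  2.52]
```

```bash
python3 - <<'E'
from vis import *
from cell import *
q=quat(3)
def st(m): s=get_state();print(m,round(s["clock"],2),np.round(s["position"],1),"F",np.round(s["contact_force"],1),"w",round(s["gripper_width"],1),"g",np.round(s["grasp_force"],1))
move_ptp([489,-310,170],q); st("above")
print("F0",get_state()["contact_force"])
line_to([489,-310,60],max_speed=120); st("down")
grip(10,80); st("grip")
line_to([489,-310,180],max_speed=120); st("up")
for n in("side","top"):
    c=capture(n); np.savez(f"{n}1.npz",**c); cv2.imwrite(f"pics/{n}1.png",c["img"][:,:,::-1])
S=dict(np.load("side1.npz"));T=dict(np.load("top1.npz"))
def cr(c,w):
    u,v=proj(c,[489,-310,150]).astype(int); return cv2.resize(c["img"][v-w:v+w,u-w:u+w,::-1],(400,400),interpolation=cv2.INTER_CUBIC)
cv2.imwrite("pics/z1.png",np.hstack([cr(S,30),cr(T,30)]))
E
```

```text
above 1.38 [ 488.2 -312.2  170.2] F [-0.1 -1.3  0.5] w 85.5 g 0.0
F0 [-0.05028707 -1.27187083  0.52704467]
down 2.45 [ 489.6 -310.4   60.8] F [-0.6 -0.2  0.4] w 85.5 g 0.0
grip 3.08 [ 489.  -310.1   60.1] F [-0.9  0.6  1.3] w 17.5 g 78.5
up 4.22 [ 488.4 -309.7  178.9] F [-0.6  0.  -1.5] w 16.7 g 78.3
```

View pics/z1.png

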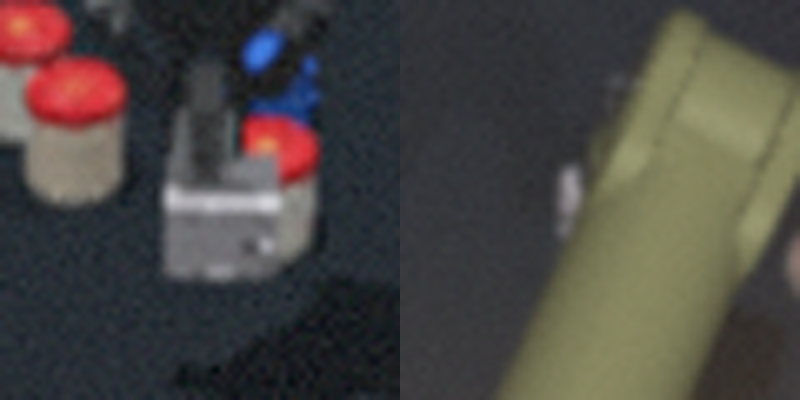

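Side crop: the puller hangs upright in the fingers. The arm hides it in the top view. Next I'll refine the cap and move behind it.

```bash
python3 - <<'E'
from vis import *
from cell import *
S=dict(np.load("side0.npz"));T=dict(np.load("top0.npz"))
def blob(c,roi,thr):
    x,y,w,h=roi;f=8; im=cv2.resize(c["img"][y:y+h,x:x+w].max(2),None,fx=f,fy=f,interpolation=cv2.INTER_CUBIC)
    M=cv2.moments(biggest(im<thr,(0,0,w*f,h*f)));return (np.array([M["m10"],M["m01"]])/M["m00"]+.5)/f-.5+[x,y]
for t in(60,80,100,120):
    a=blob(T,(251,195,17,17),t);b=blob(S,(254,214,20,20),t)
    print(t,a.round(2),b.round(2),[plane(T,a,z)[:2].round(1).tolist() for z in(80,90)],tri(S,b,T,a)[0].round(1), [plane(S,b,z)[:2].round(1).tolist() for z in(75,85)])
yaw=14.8;u=np.array([np.cos(np.radians(yaw)),np.sin(np.radians(yaw))])
cap=np.array([602.5,1.5]);p=cap-62*u
move_ptp([489+20,-200,200],quat(8))
move_ptp([*p,180],quat(yaw)); line_to([*p,150],max_speed=60);sleep(.2)
s=get_state();print(s["clock"],s["position"],s["contact_force"],s["ee_rot"],quat(yaw))
for n in("side","top"):
    c=capture(n); np.savez(f"{n}2.npz",**c)
    uu,v=proj(c,[*p,100]).astype(int);w=30; cv2.imwrite(f"pics/z2{n}.png",cv2.resize(c["img"][v-w:v+w,uu-w:uu+w,::-1],(400,400),interpolation=cv2.INTER_CUBIC)); print(n,uu-w,v-w)
cv2.imwrite("pics/z2.png",np.hstack([cv2.imread("pics/z2side.png"),cv2.imread("pics/z2top.png")]))
E
```

```text
60 [259.56 205.28] [263.99 225.43] [[591.1, -2.2], [589.6, -2.5]] [597.7  -1.8  73.4] [[603.0, -0.8], [601.2, 9.7]]
80 [259.38 203.1 ] [263.97 225.44] [[601.2, -1.1], [599.6, -1.5]] [602.5  -0.9  74.8] [[603.0, -0.8], [601.2, 9.8]]
100 [259.11 202.92] [263.97 225.44] [[602.0, 0.2], [600.3, -0.2]] [6.027e+02 4.000e-01 7.610e+01] [[603.0, -0.8], [601.3, 9.7]]
120 [258.79 202.89] [263.95 225.44] [[602.0, 1.7], [600.4, 1.3]] [602.5   1.8  77.4] [[603.1, -0.8], [601.3, 9.7]]
6.4833 [542.88705118 -14.26271131 150.45511342] [-0.41363499 -0.66330081 -1.21625476] [3.74240805e-04 6.10098819e-01 7.92325216e-01 2.09175738e-04] [0.0, 0.6101451639012677, 0.7922896433551907, 0.0]
side 252 188
top 231 185
```

View pics/z2.png

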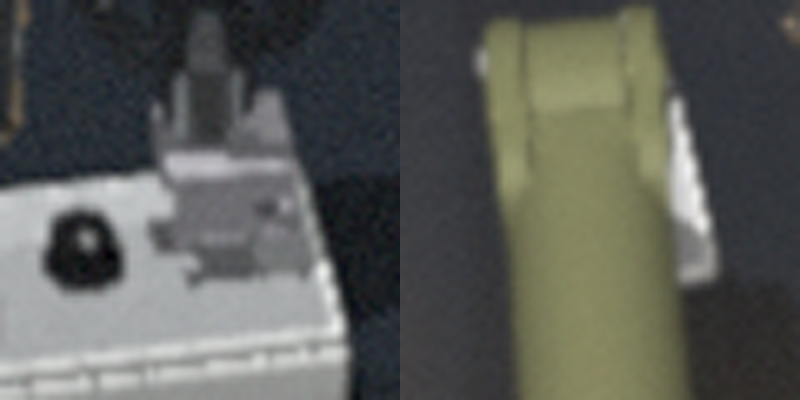

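The puller is upright behind the cap and in line with it. Cap is about (602.5, 1). Now I'll feel for the panel.

```bash
cat >> vis.py <<'E'
from cell import *
def F(n=4):
    a=[]
    for _ in range(n): sleep(.02);a.append(get_state()["contact_force"])
    return np.mean(a,0)
E
python3 - <<'E'
from vis import *
yaw=14.8;u=np.array([np.cos(np.radians(yaw)),np.sin(np.radians(yaw))])
p=np.array([602.5,1.5])-62*u
line_to([*p,136],max_speed=40);sleep(.15);b=F();print("bias",b.round(2))
z=136
while z>115:
    z-=.8; line_to([*p,z],max_speed=20); f=F(2)-b; s=get_state()
    print(round(s["clock"],2),round(z,1),s["position"].round(2) if hasattr(s["position"],"round") else s["position"],f.round(2))
    if f[2]>3: break
sleep(.2);print((F()-b).round(2),get_state()["position"])
np.save("bias.npy",b)
c=capture("side"); np.savez("side3.npz",**c)
uu,v=262+13,215;print(uu-40,v-30);cv2.imwrite("pics/z3.png",cv2.resize(c["img"][v-30:v+30,uu-40:uu+40,::-1],(800,600),interpolation=cv2.INTER_CUBIC))
E
```

```text
bias [-0.04 -0.15 -1.41]
7.58 135.2 [542.55 -14.34 135.19] [ 0.55 -0.19  0.09]
7.87 134.4 [542.51 -14.36 134.36] [0.22 0.23 0.61]
8.15 133.6 [542.52 -14.34 133.56] [ 0.46 -0.54  0.65]
8.43 132.8 [542.53 -14.34 132.78] [-0.16  0.66 -0.25]
8.72 132.0 [542.51 -14.31 131.94] [-0.5   0.33 -0.67]
9.0 131.2 [542.53 -14.32 131.16] [ 0.1  -0.19 -0.4 ]
9.28 130.4 [542.53 -14.34 130.35] [-0.01  0.41 -0.98]
9.57 129.6 [542.53 -14.33 129.58] [ 0.91  0.36 -0.42]
9.85 128.8 [542.5  -14.34 128.73] [-0.34  0.24 -0.17]
10.13 128.0 [542.54 -14.3  127.98] [ 0.55  0.57 -0.12]
10.42 127.2 [542.52 -14.33 127.16] [ 0.1   0.8  -0.36]
10.7 126.4 [542.52 -14.34 126.35] [-0.04  0.16 -0.75]
10.98 125.6 [542.52 -14.32 125.55] [ 0.38  0.02 -0.72]
11.27 124.8 [542.55 -14.36 124.77] [ 0.21  0.55 -0.02]
11.55 124.0 [542.52 -14.35 123.95] [-0.43  0.38  0.47]
11.83 123.2 [542.53 -14.34 123.15] [ 0.16  0.35 -0.12]
12.12 122.4 [542.52 -14.37 122.35] [-0.26  0.33 -0.34]
12.4 121.6 [542.52 -14.35 121.55] [-0.01  0.37 -0.24]
12.68 120.8 [542.52 -14.32 120.77] [ 0.59 -0.14  0.01]
12.97 120.0 [542.6  -14.38 120.44] [-2.   -0.39  4.45]
[-2.7  -0.06  6.39] [542.61617952 -14.37077416 120.33504486]
235 185
```

View pics/z3.png

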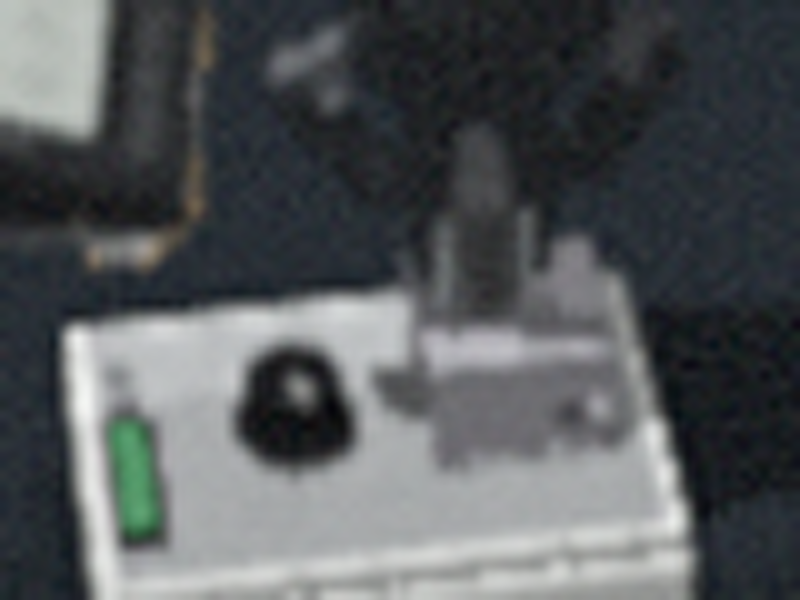

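Touch-down is clean: contact starts near TCP z 120.65, and the feet are parallel to the panel. The cap's lower rim edge is at side px (264.5,231.8) and the near leg's front bottom corner at (279.0,231.8). Next is the sideways offset.

```bash
python3 - <<'E'
from vis import *
S=dict(np.load("side3.npz"));t=np.radians(14.8);u=np.array([np.cos(t),np.sin(t)]);n=np.array([-u[1],u[0]])
P=np.array([542.6,-14.4])
g=S["img"].max(2).astype(np.float32)
def drop(a,b,N=41,lo=-4,hi=8,sgn=1): # sub-pixel edge rows: sample columns between
    pass
# vertical edge profiles: dark->bright going down below cap and leg
for name,cols in(("cap",np.arange(262,268)),("leg",np.arange(280,296,2))):
    for x in cols:
        col=g[222:242,x]; d=np.diff(cv2.GaussianBlur(col[:,None],(1,3),0).ravel()); k=int(d[2:].argmax())+2
        w=np.clip(d[k-1:k+2],0,None); y=222+.5+(w@np.arange(k-1,k+2))/w.sum()
        z=66.6 if name=="cap" else 60.6
        q=plane(S,(x,y),z)[:2]-P; print(name,x,round(y,2),"along",round(q@u,1),"lat",round(q@n,1))
# expected rim bottom silhouettes for cap at offsets
for lat in(-3,0,3):
    a=np.linspace(0,2*np.pi,200); C=P+62*u+lat*n
    pts=np.array([proj(S,[*(C+21*np.array([np.cos(k),np.sin(k)])),66.6]) for k in a]); print("lat",lat,"rim bottom px",pts[pts[:,1].argmax()].round(2),"cols",pts[:,0].min().round(2),pts[:,0].max().round(2))
print("leg outer bottom at +28:",[proj(S,[*(P+x*u+28*n),60.6]).round(2).tolist() for x in(20,-40)])
E
```

```text
cap 262 231.33 along 70.8 lat 15.3
cap 263 231.39 along 67.6 lat 16.1
cap 264 231.48 along 64.5 lat 17.0
cap 265 231.38 along 61.2 lat 17.0
cap 266 231.36 along 58.1 lat 17.5
cap 267 230.61 along 54.4 lat 14.6
leg 280 231.5 along 12.8 lat 19.2
leg 282 229.67 along 5.1 lat 11.8
leg 284 230.51 along -0.7 lat 16.7
leg 286 230.51 along -7.1 lat 17.8
leg 288 230.54 along -13.5 lat 19.0
leg 290 228.45 along -21.5 lat 10.3
leg 292 229.49 along -27.1 lat 16.2
leg 294 229.44 along -33.6 lat 17.0
lat -3 rim bottom px [263.79 231.67] cols 257.54 270.45
lat 0 rim bottom px [263.91 232.31] cols 257.64 270.58
lat 3 rim bottom px [264.02 232.95] cols 257.75 270.7
leg outer bottom at +28: [[278.2, 233.62], [296.55, 231.53]]
```

The views disagree by a few mm sideways, so I'll shift +1 mm and go under by feel. I'll lift the feet 0.4 mm off the panel and correct from the side forces.

```bash
python3 - <<'E'
from vis import *
t=np.radians(14.8);u=np.array([np.cos(t),np.sin(t)]);n=np.array([-u[1],u[0]]);cap=np.array([602.5,1.5]);Z=121.0
lat=1.0;s=-62
def go(v): line_to([*(cap+s*u+lat*n),Z],max_speed=v)
line_to([*(cap-62*u),Z],max_speed=20);s=-45;go(30);sleep(.15);b=F(6);print("bias",b.round(2))
np.save("bias2.npy",b)
while s<-2:
    s+=1.2;go(25);f=F(3)-b;fu,fn,fz=f[:2]@u,f[:2]@n,f[2]
    if max(abs(fu),abs(fn),abs(fz))>1.2: print(round(s,1),round(lat,1),"fu %.1f fn %.1f fz %.1f"%(fu,fn,fz))
    if fu<-4 or abs(fn)>6 or abs(fz)>5: print("STOP");break
    if abs(fn)>2: lat+=.6*np.sign(fn)
st=get_state();print(st["clock"],st["position"],s,lat)
np.save("sl.npy",[s,lat])
E
```

```text
bias [ 0.15 -0.13 -1.37]
25.3 [600.53378619   2.02533935 120.98524878] -1.799999999999985 1.0
```

No side contact. Now I'll feel for the stop.

```bash
python3 - <<'E'
from vis import *
t=np.radians(14.8);u=np.array([np.cos(t),np.sin(t)]);n=np.array([-u[1],u[0]]);cap=np.array([602.5,1.5]);Z=121.0
s,lat=np.load("sl.npy");b=np.load("bias2.npy");fu=0
def go(v): line_to([*(cap+s*u+lat*n),Z],max_speed=v)
while s<18:
    s+=.4 if fu>-1.3 else .15;go(25);f=F(3)-b;fu,fn,fz=f[:2]@u,f[:2]@n,f[2]
    if max(abs(fu),abs(fn),abs(fz))>1.2: print(round(s,2),"fu %.1f fn %.1f fz %.1f"%(fu,fn,fz))
    if fu<-4 or abs(fn)>5 or abs(fz)>6: print("STOP");break
sleep(.3);f=F(6)-b;st=get_state();print(st["clock"],st["position"],s,"f",(f[:2]@u).round(2),(f[:2]@n).round(2),f[2].round(2))
np.save("sl.npy",[s,lat])
c=capture("side"); np.savez("side4.npz",**c)
cv2.imwrite("pics/z4.png",cv2.resize(c["img"][185:245,235:315,::-1],(800,600),interpolation=cv2.INTER_CUBIC))
E
```

```text
12.6 fu -1.4 fn 0.3 fz -0.6
13.15 fu -2.2 fn 0.5 fz 0.4
13.3 fu -3.0 fn 0.4 fz 0.2
13.45 fu -3.9 fn 0.7 fz -0.1
13.6 fu -4.7 fn 0.9 fz 0.5
STOP
38.0 [615.00888872   5.81187106 120.82690311] 13.600000000000025 f -5.32 0.33 0.47
```

View pics/z4.png

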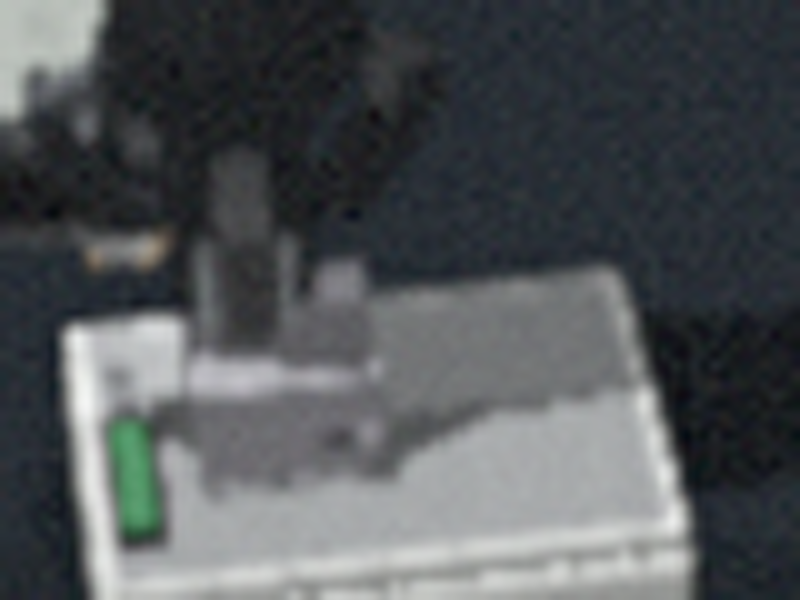

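Side crop: the puller straddles the cap, still flush with the panel, and the stop is pressing with about 5 N. Pull straight up.

```bash
python3 - <<'E'
from vis import *
t=np.radians(14.8);u=np.array([np.cos(t),np.sin(t)]);n=np.array([-u[1],u[0]]);cap=np.array([602.5,1.5])
s,lat=np.load("sl.npy");b=np.load("bias2.npy");s-=.25
p=cap+s*u+lat*n
for z in(122,123,123.5,124,124.5,125,126):
    line_to([*p,z],max_speed=12);f=F(2)-b;print(z,get_state()["position"][2].round(2),f.round(1))
line_to([*p,150],max_speed=35);sleep(.2);print((F(5)-b).round(2))
line_to([*p,175],max_speed=50);sleep(.25)
st=get_state();print(st["clock"],st["position"],(F(5)-b).round(2))
c=capture("side"); np.savez("side5.npz",**c)
cv2.imwrite("pics/z5.png",cv2.resize(c["img"][175:250,225:325,::-1],(800,600),interpolation=cv2.INTER_CUBIC))
E
```

```text
122 121.8 [-3.7 -0.7 -1.1]
123 122.86 [-4.7 -0.6 -2. ]
123.5 123.36 [-4.4 -1.  -2. ]
124 123.83 [-4.1 -0.2 -4. ]
124.5 124.47 [-4.4 -0.7 -3.8]
125 124.84 [-4.  -0.6 -4.9]
126 125.72 [-3.6 -0.5 -8.2]
[-0.78 -0.13 -0.76]
42.05 [614.9339547    5.88782609 174.62404307] [-0.03  0.28 -0.29]
```

View pics/z5.png

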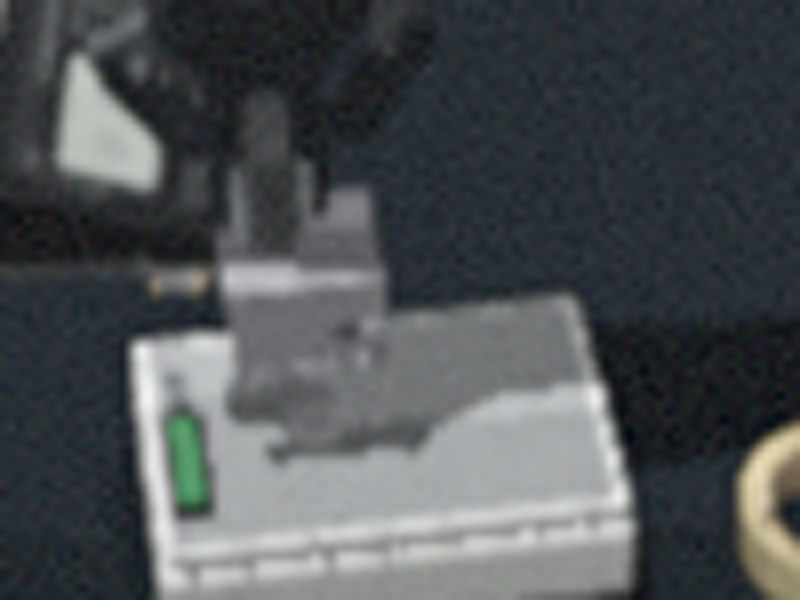

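The panel shows no cap and the puller carries the extra ~25 g. On to the tray.

```bash
python3 - <<'E'
from vis import *
for yaw in(15,25,5):
    q=quat(yaw); T=[460,283]
    try:
        P=get_state()["position"];line_to([P[0],P[1],195],max_speed=80)
        line_to([*T,195],q,max_speed=110);break
    except MotionError as e: print(yaw,e)
print(get_state()["clock"],get_state()["position"])
line_to([*T,72],max_speed=60);sleep(.15);b=F();z=67.5
line_to([*T,z],max_speed=30)
while z>60:
    z-=.7;line_to([*T,z],max_speed=20);f=F(2)-b
    if f[2]>3:break
st=get_state();print(st["clock"],z,st["position"],f.round(1),st["gripper_width"])
E
```

```text
45.6167 [460.21119087 282.66862881 194.9885613 ]
50.3167 62.59999999999998 [460.07947632 283.06218458  63.09062799] [-2.  -1.1  5.3] 17.552228827588536
```

```bash
python3 - <<'E'
from vis import *
line_to([460,283,63],max_speed=10)
grip(26);grip(60);line_to([460,283,200],max_speed=90);sleep(.2)
print(get_state()["clock"],get_state()["position"])
c=capture("side");u,v=proj(c,[460,283,30]).astype(int)
cv2.imwrite("pics/z6.png",cv2.resize(c["img"][v-36:v+36,u-48:u+48,::-1],(800,600),interpolation=cv2.INTER_CUBIC))
E
```

```text
53.125 [459.8595527  282.92009252 199.69925571]
```

View pics/z6.png

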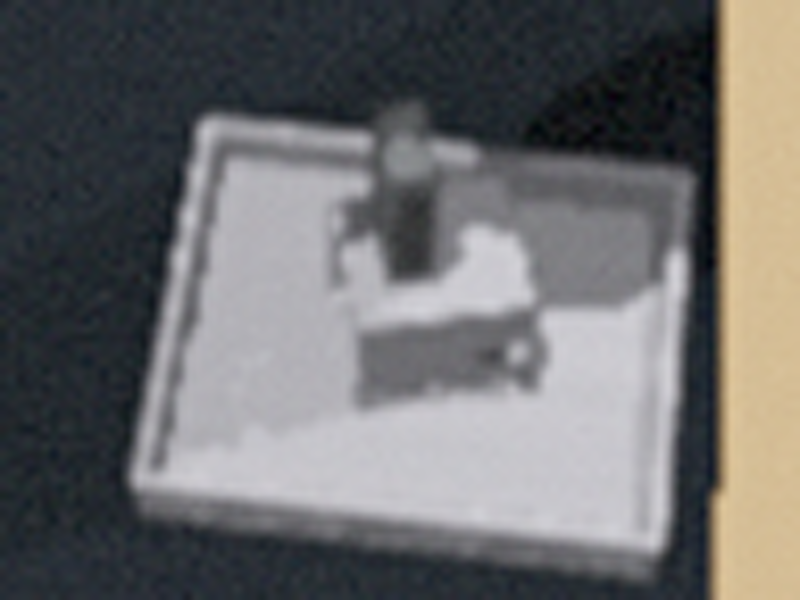

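The puller stands upright in the tray and the fingers are clear of it.

```bash
python3 -c "
from cell import *
print(sign_off())"
```

```text
the job is handed in; nothing more can be done
None
```

I pulled the cap off the panel, stood the puller upright in the tray, let go and handed the job in at about 53 s. The cap is hidden between the puller's legs in every view, so that it still sits in the puller is judged from its extra 25 g or so on the lift and the bare panel. Sign-off returned no verdict.

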